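# Un-nest two produce totes and stack them over a lemon

## Robot

A 6-joint arm with a two-finger parallel gripper is mounted at the origin on a cart in front of the work surface, level with it; the furniture and walls round the work are solid. World frame = base frame: x ahead of the robot, y to its left, z up, the work surface at z = 0. Lengths are in m, angles in degrees, forces in N, time in s.
With the tool pointing down it reaches from about 0.4 to 0.825 m from the base axis. Payload 7 kg.
Tool frame: the origin (TCP) lies between the finger pads; the fingertips stand 17 mm ahead of it and the grasp point (between the pads) lies 2 mm behind it; x points along the fingers, y is the direction in which the jaws open and shut, and the axes are right-handed (so a half turn about x gives the same grasp; the last joint's range is limited). The gripper opens to 88 mm and grips with 3 to 60 N. Pads are 19 mm wide; open, the fingers measure 130 mm over their backs; the gripper's body (78 mm by 193 mm) begins 47 mm behind the grasp point.
Start: joints at [89.903, 20.546, 0.682, 0, -70.136, -16.507], TCP at [0.193, 0.647, 0.244] pointing down, gripper open.
Joint ranges: [-176.03, 176.03], [-82.01, 121.73], [-58.28, 71.71], [-173.87, 95.51], [-174.79, -0.11], [-173.66, 173.66]. Speed limits (degrees/s): [136.94, 136.94, 172.46, 180, 180, 180].

## Interface

Orientations are given as [roll, pitch, yaw] about the fixed x, y, z axes, in that order (R = Rz(yaw) Ry(pitch) Rx(roll)).
In Python, from plant import r gives the robot as it stands.
- The arm moves only by the shell command python3 -m jog 'ROWS' [FORCE]. ROWS is a JSON object of lists of equal length, an entry for each row: "fingers": the opening, from 0 (shut) to 1 (fully open); "dp": the shift along the tool's x, y, z in mm, a list of three; "twist": the turn about the tool's x in degrees. In form: {"fingers": [fingers, ...], "dp": [[dx, dy, dz], ...], "twist": [twist, ...]}. A call has exactly 5 rows; each row is the pose to reach, as a shift and turn from the pose measured when the call began, along the tool's axes at that moment; what a row does not reach only later rows make up. A row lasts 1/10 s, in which the tool goes at most 50 mm and 8.59 degrees, less where a joint would pass 70% of its speed; a pose out of reach is approached as far as the arm can. A call with a gripper value outside its range is refused whole. The fingers move at their own pace and stop on an object; FORCE is the grip in N (left out, the last holds). Time passes only in rows, so rows that repeat a pose let the fingers close, or fill a call up. It gives the time, the measured TCP pose, the force and the opening at its end, in the units of the state.
- r.get_state(): the state, without advancing time (a new reading comes with each control period).
- r.capture(name): name is "side" or "top"; returns a dict with "frame" (400x640x3 uint8, red, green, blue), "intrinsics" (3x3 intrinsics, pixels), "pose" (4x4, takes a point from camera to world coordinates). Camera axes: x right, y down, z forward; pixel columns grow to the right and rows downward; lengths in m; the calibration is good to about 2 mm. A picture is of the moment at which its call begins. There is no depth.
- r.close_job(): hands the job in, once; it reports no verdict.
The state is a dict: "time_s": time; "joints": joint angles; "qd": joint speeds; "joint_torque": joint torques, N m; "tcp_pos": TCP position; "eef_rot": TCP orientation; "contact_force": force on the tool from outside, world axes, zero at the start; "moment": the same for the moment, N m; "gripper_width": finger opening in m.
Only numpy, scipy, OpenCV 4.12 (cv2) and the standard library are available. Lean on these libraries where they do the work, as an engineer would, in place of code of your own. Each camera call takes 0.05 s, during which the arm holds its last target. There are 200 camera calls.

## Task

The blue tote is nested inside the grey one. Lift it out and set it upright on the clear worktop, put the lemon into the grey tote, then stack the blue tote squarely on the grey one, turned so that its orange end is over the grey tote's plain end: its feet must sit in the shallow seats of the grey rim, so that it stands above the lemon and does not sink in on it. Set things down gently, leave the grey tote about where it is, and do not disturb the other things on the worktop.

Things in the scene. Friction and masses are not known exactly. Their poses are not given: they have to be found in the camera images.
- blue_tote_center (a point): Blue stack-nest tote of hard plastic, 0.14 to 0.28 kg. Point on its vertical centre line, 52.5 mm above its underside (half-way up); x across, y along it to its orange end, z up. Outside 132 mm (x) by 197 mm (y), rim 85 mm above the underside, walls sloping outward. Starts nested in the grey tote, orange ends together, underside 46 mm above the grey underside; comes out straight up.
- blue_tote_tab (a point): Centre of the blue tote's grip tab on its +x side: a flat upright tab 9 mm thick (x), 70 mm long (y). An equal one is on the -x side; both are 61.5 mm from the centre line, point 92 mm above the underside. Faces are vertical from 73 mm up to the tab's top at 105 mm; open tote inside, so fingers fit either side. Pinch one tab across its 9 mm from above to carry the tote.
- blue_tote_orange_end (a point): Middle of the blue tote's orange end (orange rim and plate), 97 mm along its +y from the centre line, 79 mm above the underside. Two feet stick out at the base of this end close together (12 mm either side of the middle); at the plain -y end they are far apart (36 mm either side). Feet are 12 mm wide and 7 mm high, underside flush with the tote's.
- grey_tote: Grey stack-nest tote, same shape as the blue one, about 0.9 kg; free-standing, but leave it in place. Origin at the centre of its underside, x across, y along it to its orange end, z up. Open mouth inside the rim 114 mm (x) by 168 mm (y); floor inside 84 x 140 mm, 3 mm thick. Its own two grip tabs stand up to 105 mm at x = +-61.5 mm.
- grey_tote_rim (a point): Centre of the grey tote's mouth, level with its rim, 85 mm above its underside. Each end's rim has two deep slots above its own feet and two shallow seats (20 mm wide, 6 mm deep) at the other spacing. Orange over orange the blue tote nests; turned half a turn (orange over plain) its feet rest in the seats: blue underside 79 mm above grey underside, with about 4 mm of play each way.
- lemon_center (a point): Yellow lemon, 71 mm long (its x), 53 mm wide (its y), 51 mm high, lying on the worktop; the point is its centre. 0.06 to 0.12 kg. May change places with the nectarine and the garlic.
- nectarine: Red-orange nectarine, 67 mm across, 62 mm high, origin at its underside. Not needed; leave alone.
- garlic: Pale garlic bulb, 60 mm across, 58 mm high, origin at its underside. Not needed; leave alone.
- mug: White mug with a handle, 84 x 115 x 89 mm high, origin at its underside, at the back left. Leave alone.
- tin: Low round tin, 86 mm across, 40 mm high, origin at its underside, near the robot on the right. Leave alone.
- spice_jar: Spice jar with a red cap, 45 mm across, 106 mm high, origin at its underside, at the back. Leave alone.
- bottle: Glass bottle with a green cap, 62 mm across, 236 mm high, origin at its underside, at the back. Leave alone.
- blue_tote: The same blue tote; origin at the centre of its underside, axes as for its centre point.
- lemon: The same lemon; origin at its underside as it lay at the start.
Mind the look-alikes: they are no part of the job. What is shaped like the lemon but black or purple is not meant.

How it is judged:
By the outcome, as a careful person would: the job done as asked, in the order asked, and still so for the second after the job is handed in, with the robot touching nothing.
It also fails if it takes over 72 s, if anything falls off the work surface, if the arm or the gripper's body presses on something with over 40 N, if the wrist force passes 120 N, or if a joint passes its speed limit or range.

## Working session

There is one attempt and no reset: what is moved stays moved. The work goes in short steps, Python scripts to look and compute and a shell command to move; the robot and the scene stay as the last step left them, time stands still between calls to the robot, and variables do not carry over. Pictures are saved under pics/ and viewed, on a budget of 10 in all, crops included, one or two more only if the job needs it, and the job is handed in when it is done.

```bash
ls; mkdir -p pics
python3 - <<'E'
from plant import r
import cv2,numpy as np
for n in("top","side"):
    c=r.capture(n); cv2.imwrite(f"pics/{n}0.png",c["frame"][:,:,::-1]); np.savez(f"pics/{n}0.npz",**c)
    print(n,c["intrinsics"].round(1).tolist(),c["pose"].round(3).tolist())
s=r.get_state(); print({k:np.round(s[k],3).tolist() for k in s})
E
```

```text
pics
top [[466.8, 0.0, 322.3], [0.0, 466.8, 203.8], [0.0, 0.0, 1.0]] [[-0.179, -0.875, 0.449, -0.16], [-0.984, 0.16, -0.081, 0.177], [-0.001, -0.456, -0.89, 1.48], [0.0, 0.0, 0.0, 1.0]]
side [[469.9, 0.0, 319.9], [0.0, 469.9, 205.0], [0.0, 0.0, 1.0]] [[-1.0, -0.028, 0.002, 0.517], [-0.026, 0.871, -0.49, 0.739], [0.012, -0.49, -0.872, 1.37], [0.0, 0.0, 0.0, 1.0]]
{'time_s': 0.1, 'joints': [89.902, 20.586, 0.639, -0.017, -70.135, -16.507], 'qd': [-0.063, -0.158, -0.022, 0.033, -0.01, 0.04], 'joint_torque': [-0.001, -58.416, 29.375, 7.015, 0.01, -0.0], 'tcp_pos': [0.193, 0.646, 0.243], 'eef_rot': [95.385, 89.917, -101.225], 'contact_force': [-0.221, 0.525, 0.424], 'moment': [0.039, 0.031, -0.025], 'gripper_width': 0.087}
```

View pics/top0.png

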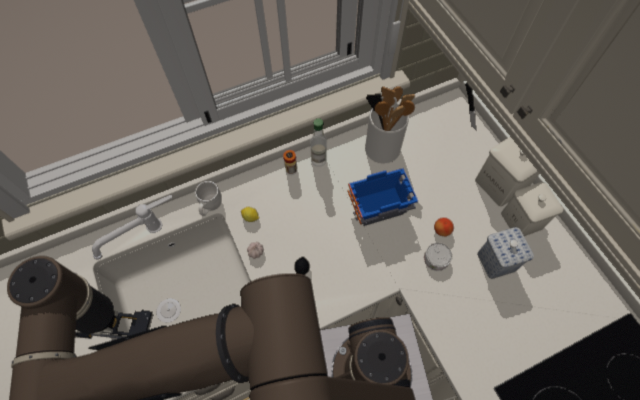

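View pics/side0.png

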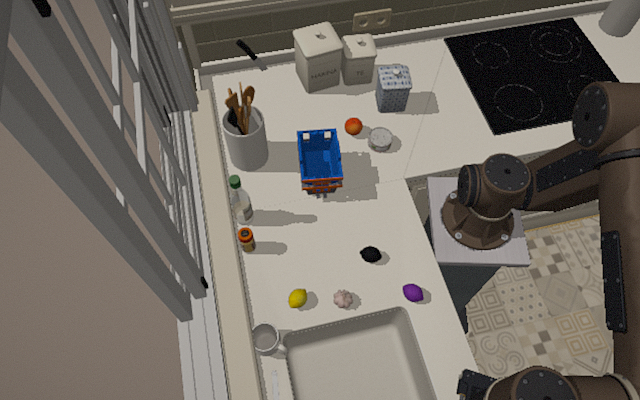

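The top view shows the totes at (382,197), lemon (250,214), garlic (255,250), a black look-alike (302,266) and nectarine (444,227). The side view shows the lemon at (298,298), the totes at (320,160) with the orange end towards +y, and clear worktop between them.

```bash
cat > h.py <<'E'
import numpy as np,cv2
from scipy.optimize import least_squares
def load(n): return dict(np.load(f"pics/{n}.npz"))
def snap(r,n,tag):
    c=r.capture(n); np.savez(f"pics/{n}{tag}.npz",**c); return c
def proj(c,P):
    T=np.linalg.inv(c["pose"]); P=np.atleast_2d(P); q=P@T[:3,:3].T+T[:3,3]; q=q@c["intrinsics"].T; return q[:,:2]/q[:,2:]
def onplane(c,uv,z):
    d=c["pose"][:3,:3]@np.linalg.solve(c["intrinsics"],[uv[0],uv[1],1]); o=c["pose"][:3,3]; return o+d*(z-o[2])/d[2]
def tri(cs,uvs):
    return least_squares(lambda p:np.concatenate([proj(c,p)[0]-u for c,u in zip(cs,uvs)]),[.6,.1,.05])
def blob(c,lo,hi,box):
    m=cv2.inRange(cv2.cvtColor(c["frame"],cv2.COLOR_RGB2HSV),lo,hi); k=np.zeros_like(m); x0,y0,x1,y1=box; k[y0:y1,x0:x1]=m[y0:y1,x0:x1]; return k
def tote(p,pts):  # p=x,y,z,yaw(rad) ; pts in tote frame
    c,s=np.cos(p[3]),np.sin(p[3]); R=np.array([[c,-s,0],[s,c,0],[0,0,1]]); return np.atleast_2d(pts)@R.T+np.array(p[:3])
def tabs(s,hz=.105):
    return [[s*.0615+a,b,z] for a in(-.0045,.0045) for b in(-.035,.035) for z in(.085,hz)]
E
python3 - <<'E'
from h import *
t,s=load("top0"),load("side0")
for nm,b1,b2,lo,hi in [("lemon",(230,195,270,235),(280,280,315,315),(20,120,60),(35,255,255))]:
    uv=[]
    for c,b in((t,b1),(s,b2)):
        k=blob(c,lo,hi,b); ys,xs=np.nonzero(k); uv.append(np.array([(xs.min()+xs.max())/2*0+xs.mean(),ys.mean()])); 
        P=np.array([onplane(c,p,.0255)[:2] for p in zip(xs,ys)]); w,v=np.linalg.eigh(np.cov(P.T)); print(nm,len(xs),P.mean(0).round(4),"axis",np.degrees(np.arctan2(v[1,1],v[0,1])).round(1),np.sqrt(w)*4)
    f=tri((t,s),uv); print(f.x.round(4),f.fun.round(2))
for n,p in dict(tin=(438,257),nect=(444,232),black=(302,268),garlic=(255,252),jar=(292,170),bottle=(319,160),crock=(385,155),mug=(208,205),edge1=(325,320),edge2=(398,290),sink=(225,218),sink2=(248,275)).items(): print(n,onplane(t,p,0.02).round(3))
ims=[]
for c,(x0,y0) in((t,(335,155)),(s,(275,115))):
    ims.append(cv2.resize(c["frame"][y0:y0+90,x0:x0+95,::-1],None,fx=4.2,fy=4.2,interpolation=cv2.INTER_CUBIC))
cv2.imwrite("pics/crop0.png",np.hstack(ims))
E
```

```text
lemon 186 [0.5802 0.3013] axis -140.7 [0.04908861 0.06494156]
lemon 281 [0.5782 0.2996] axis 57.8 [0.05022489 0.06448889]
[0.578  0.301  0.0296] [-0.01  0.02 -0.01 -0.01]
tin [ 0.312 -0.297  0.02 ]
nect [ 0.396 -0.344  0.02 ]
black [0.355 0.153 0.02 ]
garlic [0.439 0.298 0.02 ]
jar [0.733 0.129 0.02 ]
bottle [0.757 0.024 0.02 ]
crock [ 0.735 -0.221  0.02 ]
mug [0.644 0.441 0.02 ]
edge1 [0.175 0.11  0.02 ]
edge2 [ 0.227 -0.138  0.02 ]
sink [0.583 0.386 0.02 ]
sink2 [0.363 0.33  0.02 ]
```

View pics/crop0.png

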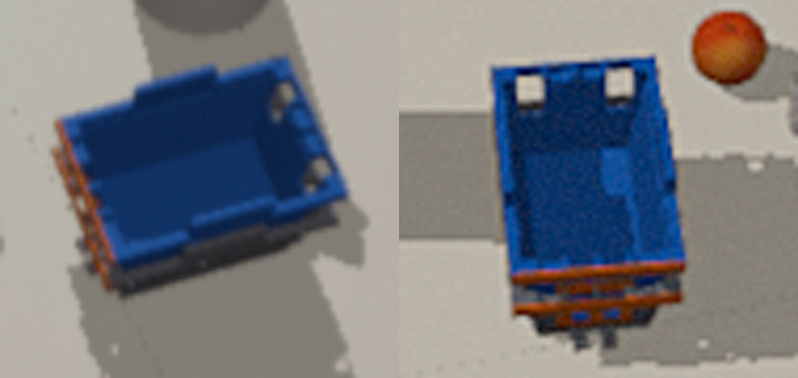

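The close-up shows the orange end to the left in the top view (about +y). Rim corners in the top crop are about (60,120), (290,62), (345,195) and (115,262), and the tabs sit mid-side. I'll fit the pose from the rim corners.

Run:
```python
from h import *
t,s=load("top0"),load("side0")
U=np.array([(60,120),(290,62),(345,195),(115,262)])/4.2+[335,155]
V=(np.array([(492,68),(655,58),(685,268),(512,274)])-[399,0])/4.2+[275,115]
# corners tote frame: orange end is +y_world; tote x = -? x right of +y
def C(h,w): return np.array([[w,h,.085],[w,-h,.085],[-w,-h,.085],[-w,h,.085]])
# top order: far-orange, far-plain, near-plain, near-orange ; side: far-plain, near-plain, near-orange, far-orange
def res(p):
    X=tote([p[0],p[1],p[2],p[3]],C(p[4],p[5])); return np.r_[(proj(t,X)-U).ravel(),(proj(s,X[[1,2,3,0]])-V).ravel()]
f=least_squares(res,[.55,-.15,.046,0,.095,.062]); print(f.x.round(4),np.degrees(f.x[3]),f.fun.round(1))
def res4(p): return res([p[0],p[1],.046,p[2],.0965,.0635])
g=least_squares(res4,[.55,-.15,0.]);print(g.x.round(4),np.degrees(g.x[2]),g.fun.round(1))
p=[g.x[0],g.x[1],.046,g.x[2]]
ims=[]
for c,(x0,y0) in((t,(335,155)),(s,(275,115))):
    im=cv2.resize(c["frame"][y0:y0+90,x0:x0+95,::-1],None,fx=4.2,fy=4.2,interpolation=cv2.INTER_CUBIC)
    q=lambda X:((proj(c,tote(p,X))-[x0,y0]+.5)*4.2).astype(int)
    for sg in(1,-1):
        cv2.polylines(im,[q([[sg*.0615+a,b,.105] for a,b in((-.0045,-.035),(.0045,-.035),(.0045,.035),(-.0045,.035))])],True,(0,255,255) if sg>0 else (0,255,0),1)
    for u in q([[0,.097,.079],[.066,0,.105]]): cv2.circle(im,tuple(int(v) for v in u),3,(255,255,255),-1)
    ims.append(im)
cv2.imwrite("pics/crop1.png",np.hstack(ims))
```

```text
[ 0.5262 -0.15    0.0419  0.1145  0.0969  0.0643] 6.557842432935585 [-0.2  0.5 -0.6 -0.2  0.8  0.4 -0.6  0.1  0.4  0.1  0.   0.1 -0.6 -1.2
 -0.3  0.2]
[ 0.5252 -0.1482  0.1144] 6.554826100392914 [-0.4  0.4 -0.8 -0.3  0.4  0.  -1.  -0.3  0.9 -0.1  0.1 -0.2 -0.5 -1.5
  0.2 -0.1]
```

View pics/crop1.png

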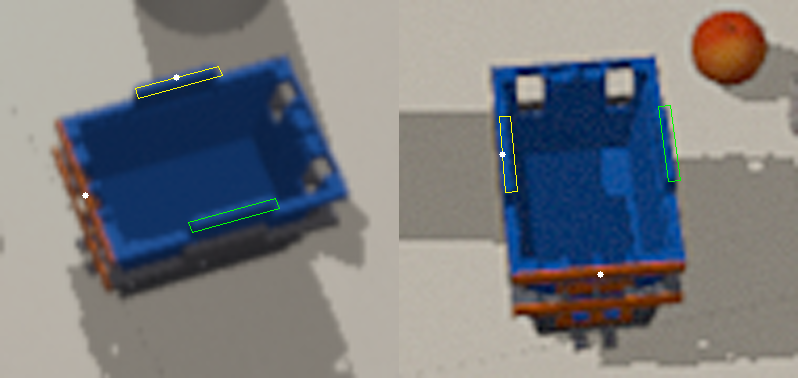

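```bash
cat > g.py <<'E'
# usage: python3 g.py x y z jawdeg(or n) ... ; prints tool-frame offsets from the present pose
import sys,numpy as np
from scipy.spatial.transform import Rotation as Ro
from plant import r
s=r.get_state(); R=Ro.from_euler("xyz",s["eef_rot"],degrees=True).as_matrix(); p=np.array(s["tcp_pos"])
jaw=np.degrees(np.arctan2(R[1,1],R[0,1]))
print("t",round(s["time_s"],2),"p",p.round(4),"jaw",jaw.round(2),"xax",R[:,0].round(3),"j",np.round(s["joints"],1),"F",np.round(s["contact_force"],1),"w",round(s["gripper_width"],4))
a=sys.argv[1:]
for i in range(0,len(a),4):
    d=R.T@(np.array([float(v) for v in a[i:i+3]])-p)*1000
    tw="" if a[i+3]=="n" else round((-(float(a[i+3])-jaw)+90)%180-90,1)
    print("dp",d.round(1),"twist",tw)
E
python3 g.py .36 .40 .243 n .47 .12 .243 n .4644 -.1555 .243 6.56
```

```text
t 0.1 p [0.1928 0.6465 0.2427] jaw -106.61 xax [-0.    -0.001 -1.   ] j [ 89.9  20.6   0.6  -0.  -70.1 -16.5] F [-0.2  0.5  0.4] w 0.0875
dp [   0.   188.4 -230.7] twist 
dp [ 4.000e-01  4.252e+02 -4.161e+02] twist 
dp [   0.8  690.9 -489.5] twist 66.8
```

```bash
python3 -m jog '{"fingers":[1,1,1,1,1],"dp":[[0,28,-34],[0,57,-68],[0,85,-103],[0,114,-138],[0,142,-172]],"twist":[6,12,18,24,30]}'; python3 g.py .36 .40 .243 n .47 .12 .243 n .4644 -.1555 .243 6.56
```

```text
time_s: 0.6
tcp_pos: [0.3176, 0.4593, 0.2427]
eef_rot: [121.7, 89.9, -105.1]
contact_force: [0.6, 0.7, 0.4]
gripper_width: 0.0879
t 0.6 p [0.3176 0.4593 0.2427] jaw -136.84 xax [-0.001 -0.002 -1.   ] j [ 75.4   9.7 -14.2  -0.  -66.2 -32.3] F [0.6 0.7 0.4] w 0.0879
dp [ -0.2   9.6 -72.3] twist 
dp [ 3.000e-01  1.209e+02 -3.518e+02] twist 
dp [   0.8  313.4 -548.9] twist 36.6
```

```bash
python3 -m jog '{"fingers":[1,1,1,1,1],"dp":[[0,9,-42],[0,22,-84],[0,41,-128],[0,60,-172],[0,78,-218]],"twist":[4,8,11,14,18]}'; python3 g.py .47 .08 .243 n .4644 -.1555 .243 6.56
```

```text
time_s: 1.1
tcp_pos: [0.4098, 0.245, 0.243]
eef_rot: [136.1, 89.9, -108.9]
contact_force: [1.2, 0.3, 0.1]
gripper_width: 0.0879
t 1.1 p [0.4098 0.245  0.243 ] jaw -154.94 xax [-0.001 -0.002 -1.   ] j [ 54.6   1.7 -23.3   0.  -65.1 -29.5] F [1.2 0.3 0.1] w 0.0879
dp [   0.2   15.4 -175. ] twist 
dp [   0.7  120.2 -385.9] twist 18.5
```

```bash
python3 -m jog '{"fingers":[1,1,1,1,1],"dp":[[0,8,-44],[0,15,-88],[0,22,-132],[0,32,-176],[0,54,-220]],"twist":[3,6,9,12,15]}'; python3 -m jog '{"fingers":[1,1,1,1,1],"dp":[[0,15,-42],[0,33,-84],[0,52,-125],[0,62,-150],[0,66,-166]],"twist":[1,2,3,3.5,3.5]}';python3 g.py .4644 -.1555 .136 6.56
```

```text
time_s: 1.6
tcp_pos: [0.4546, 0.0213, 0.2432]
eef_rot: [152.5, 89.9, -107.5]
contact_force: [1.1, -0.7, 0.1]
gripper_width: 0.0879
time_s: 2.1
tcp_pos: [0.417, -0.1555, 0.2435]
eef_rot: [148.5, 89.9, -115.2]
contact_force: [0.1, -0.1, -0.2]
gripper_width: 0.0876
t 2.1 p [ 0.417  -0.1555  0.2435] jaw -173.68 xax [-0.001 -0.002 -1.   ] j [  5.2  -1.8 -26.8   0.1 -65.1   1.1] F [ 0.1 -0.1 -0.2] w 0.0876
dp [107.5 -47.2  -5. ] twist -0.2
```

```bash
python3 -m jog '{"fingers":[0.5,0.5,0.5,0.5,0.5],"dp":[[0,-30,-3],[20,-47,-5],[55,-47,-5],[90,-47,-5],[107,-47,-5]],"twist":[0,0,0,0,0]}'; python3 -m jog '{"fingers":[0.2,0.1,0,0,0],"dp":[[0,0,0],[0,0,0],[0,0,0],[0,0,0],[0,0,0]],"twist":[0,0,0,0,0]}' 30;python3 g.py .4644 -.1555 .136 6.56
```

```text
time_s: 2.6
tcp_pos: [0.4623, -0.1554, 0.1333]
eef_rot: [99.9, 89.7, -163.8]
contact_force: [-0.1, 0.1, -0.4]
gripper_width: 0.0532
time_s: 3.1
tcp_pos: [0.4636, -0.1554, 0.1345]
eef_rot: [122.2, 89.9, -141.5]
contact_force: [4.3, -0.2, -2.0]
gripper_width: 0.0133
t 3.1 p [ 0.4636 -0.1554  0.1345] jaw -173.71 xax [-0.002 -0.001 -1.   ] j [  4.6   9.  -30.9   0.1 -50.2   1.6] F [ 4.3 -0.2 -2. ] w 0.0133
dp [-1.5 -0.8 -0.2] twist -0.3
```

```bash
python3 -m jog '{"fingers":[0,0,0,0,0],"dp":[[-0.5,-2,0],[-0.5,-2,0],[-0.5,-2,0],[-0.5,-2,0],[-0.5,-2,0]],"twist":[0,0,0,0,0]}' 40;python3 g.py .4644 -.1555 .136 6.56
```

```text
time_s: 3.6
tcp_pos: [0.466, -0.1552, 0.1353]
eef_rot: [143.4, 89.9, -120.3]
contact_force: [0.2, 0.6, 5.0]
gripper_width: 0.0103
t 3.6 p [ 0.466  -0.1552  0.1353] jaw -173.7 xax [-0.001 -0.002 -1.   ] j [  4.6   9.2 -30.6   0.1 -50.3   1.6] F [0.2 0.6 5. ] w 0.0103
dp [-0.7  1.6 -0.1] twist -0.3
```

```bash
python3 -m jog '{"fingers":[0,0,0,0,0],"dp":[[0,0,0],[-4,0,0],[-10,0,0],[-20,0,0],[-30,0,0]],"twist":[0,0,0,0,0]}' 45;python3 g.py; python3 -m jog '{"fingers":[0,0,0,0,0],"dp":[[-12,0,0],[-25,0,0],[-38,0,0],[-50,0,0],[-60,0,0]],"twist":[0,0,0,0,0]}';python3 g.py
python3 - <<'E'
from h import *
from plant import r
c=snap(r,"side","1"); x=c["frame"][80:240,240:400,::-1]; c=snap(r,"top","1"); y=c["frame"][120:280,320:480,::-1]
cv2.imwrite("pics/l1.png",cv2.resize(np.hstack([x,y]),None,fx=2.5,fy=2.5,interpolation=2))
E
```

```text
time_s: 4.1
tcp_pos: [0.4655, -0.1551, 0.1658]
eef_rot: [118.2, 89.8, -145.5]
contact_force: [2.3, 0.1, -2.9]
gripper_width: 0.0096
t 4.1 p [ 0.4655 -0.1551  0.1658] jaw -173.71 xax [-0.002 -0.002 -1.   ] j [  4.6   7.1 -28.4   0.1 -54.6   1.6] F [ 2.3  0.1 -2.9] w 0.0096
time_s: 4.6
tcp_pos: [0.4652, -0.1551, 0.227]
eef_rot: [116.3, 89.8, -147.5]
contact_force: [0.5, 0.8, -2.7]
gripper_width: 0.0097
t 4.6 p [ 0.4652 -0.1551  0.227 ] jaw -173.72 xax [-0.002 -0.002 -1.   ] j [  4.6   3.7 -23.4   0.1 -63.    1.6] F [ 0.5  0.8 -2.7] w 0.0097
```

View pics/l1.png

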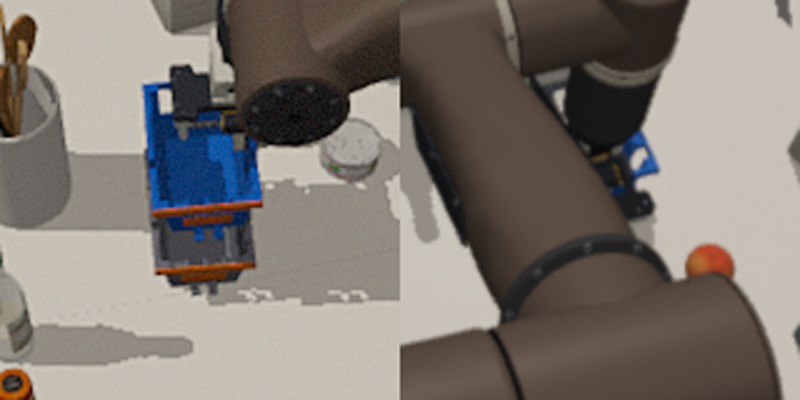

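Blue is lifted cleanly: at side-crop (205,205) it hangs level above the empty grey tote (205,270). Next I carry it left while turning it half a turn.

```bash
python3 g.py .465 -.155 .26 n .52 .08 .26 n .60 .107 .26 n
```

```text
t 4.7 p [ 0.4661 -0.1552  0.2274] jaw -173.71 xax [ 0.    -0.002 -1.   ] j [  4.6   3.7 -23.3   0.1 -62.9   1.6] F [-0.5 -0.1 -1.2] w 0.0098
dp [-32.6   1.1   0.2] twist 
dp [-33.  -79.3 227.8] twist 
dp [ -33.  -161.8  245.9] twist
```

```bash
python3 -m jog '{"fingers":[0,0,0,0,0],"dp":[[-20,0,10],[-33,-8,35],[-33,-22,70],[-33,-36,110],[-33,-50,150]],"twist":[0,-3,-9,-16,-23]}'; python3 g.py .54 .08 .26 n .61 .107 .26 6.56
```

```text
time_s: 5.2
tcp_pos: [0.4991, 0.0007, 0.2598]
eef_rot: [126.8, 89.9, -113.6]
contact_force: [1.6, 0.0, -3.0]
gripper_width: 0.01
t 5.2 p [0.4991 0.0007 0.2598] jaw -150.47 xax [-0.001 -0.002 -1.   ] j [ 22.7   3.2 -19.5   0.1 -67.4   6.8] F [ 1.6  0.  -3. ] w 0.01
dp [ -0.4 -74.7  48.8] twist 
dp [  -0.5 -148.9   37.8] twist 23.0
```

```bash
python3 -m jog '{"fingers":[0,0,0,0,0],"dp":[[0,-15,10],[0,-30,20],[0,-45,30],[0,-60,40],[0,-75,49]],"twist":[-7,-15,-23,-31,-39]}'; python3 -m jog '{"fingers":[0,0,0,0,0],"dp":[[0,0,0],[0,0,0],[0,0,0],[0,0,0],[0,0,0]],"twist":[-8,-16,-24,-32,-40]}';  python3 -m jog '{"fingers":[0,0,0,0,0],"dp":[[0,0,0],[0,0,0],[0,0,0],[0,0,0],[0,0,0]],"twist":[-8,-16,-24,-32,-40]}'; python3 g.py .605 .107 .26 6.56
```

```text
time_s: 5.7
tcp_pos: [0.54, 0.081, 0.2588]
eef_rot: [65.5, 89.8, -135.6]
contact_force: [-0.3, 0.1, -1.9]
gripper_width: 0.0098
time_s: 6.2
tcp_pos: [0.5396, 0.0809, 0.258]
eef_rot: [17.9, 89.7, -142.9]
contact_force: [-0.4, -0.7, -2.1]
gripper_width: 0.0102
time_s: 6.7
tcp_pos: [0.5393, 0.0808, 0.2573]
eef_rot: [-26.2, 89.7, -146.7]
contact_force: [-0.6, -0.5, -2.3]
gripper_width: 0.0095
t 6.7 p [0.5393 0.0808 0.2573] jaw -30.49 xax [-0.005 -0.003 -1.   ] j [ 29.1   8.  -14.4   0.  -68.  120.4] F [-0.6 -0.5 -2.3] w 0.0095
dp [ -3.1  43.3 -55.9] twist -37.0
```

```bash
python3 -m jog '{"fingers":[0,0,0,0,0],"dp":[[-1,8,-11],[-1,16,-22],[-2,24,-33],[-2,30,-42],[-3,35,-50]],"twist":[-8,-16,-24,-32,-37]}'; python3 -m jog '{"fingers":[0,0,0,0,0],"dp":[[20,0,0],[50,0,0],[80,0,0],[110,0,0],[125,0,0]],"twist":[0,0,0,0,0]}';  python3 g.py .595 .107 .094 6.56;python3 - <<'E'
from h import *
from plant import r
c=snap(r,"side","2"); x=c["frame"][140:320,220:420,::-1]; c=snap(r,"top","2"); y=c["frame"][110:290,220:420,::-1]
cv2.imwrite("pics/l2.png",cv2.resize(np.hstack([x,y]),None,fx=2,fy=2,interpolation=2))
E
```

```text
time_s: 7.2
tcp_pos: [0.595, 0.1063, 0.2588]
eef_rot: [-67.1, 89.6, -150.2]
contact_force: [-0.4, 0.2, -2.1]
gripper_width: 0.0096
time_s: 7.7
tcp_pos: [0.5924, 0.1051, 0.1302]
eef_rot: [-71.2, 89.3, -154.5]
contact_force: [-0.1, 0.4, -2.4]
gripper_width: 0.0097
t 7.7 p [0.5924 0.1051 0.1302] jaw 6.77 xax [-0.011 -0.005 -1.   ] j [ 28.6  19.5 -16.8  -0.  -54.4 158.2] F [-0.1  0.4 -2.4] w 0.0097
dp [36.2  3.2 -1.7] twist 0.2
```

View pics/l2.png

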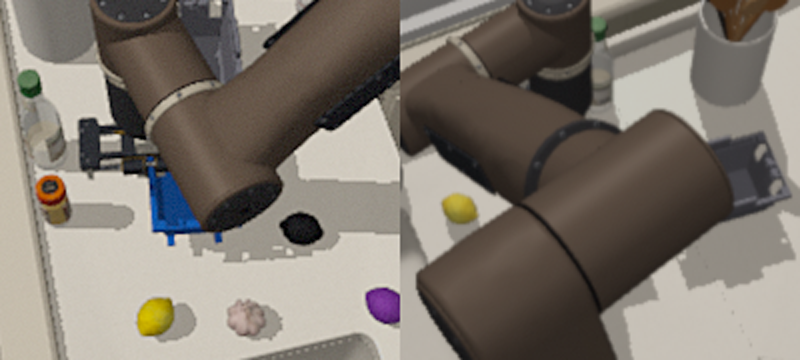

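Blue hangs at side-crop (190,195) over clear worktop, plain end with wide feet at (170–220,237), clear of the jar (52,195), lemon (155,315) and black item (302,228). I'll lower it slowly.

```bash
python3 -m jog '{"fingers":[0,0,0,0,0],"dp":[[14,0,0],[25,0,0],[31,0,0],[35,0,0],[37,0,0]],"twist":[0,0,0,0,0]}'; python3 g.py; python3 -m jog '{"fingers":[0,0,0,0,0],"dp":[[1,0,0],[2,0,0],[3,0,0],[4,0,0],[5,0,0]],"twist":[0,0,0,0,0]}';  python3 g.py .595 .107 .094 6.56
```

```text
time_s: 8.3
tcp_pos: [0.592, 0.1049, 0.0937]
eef_rot: [-69.9, 89.3, -153.1]
contact_force: [-0.1, 1.2, -2.7]
gripper_width: 0.0098
t 8.3 p [0.592  0.1049 0.0937] jaw 6.79 xax [-0.012 -0.006 -1.   ] j [ 28.6  21.8 -18.9  -0.  -50.  158.2] F [-0.1  1.2 -2.7] w 0.0098
time_s: 8.8
tcp_pos: [0.5932, 0.1052, 0.0896]
eef_rot: [-67.3, 89.4, -150.5]
contact_force: [3.6, -0.4, 4.2]
gripper_width: 0.0103
t 8.8 p [0.5932 0.1052 0.0896] jaw 6.81 xax [-0.009 -0.005 -1.   ] j [ 28.6  22.1 -19.2   0.  -49.4 158.2] F [ 3.6 -0.4  4.2] w 0.0103
dp [-4.4  2.  -1.5] twist 0.3
```

```bash
python3 -m jog '{"fingers":[0.15,0.3,0.35,0.35,0.35],"dp":[[0,0,0],[0,0,0],[0,0,0],[-5,0,0],[-15,0,0]],"twist":[0,0,0,0,0]}';python3 -m jog '{"fingers":[0.4,0.5,0.8,1,1],"dp":[[-40,0,0],[-80,0,0],[-110,0,0],[-130,0,0],[-140,0,0]],"twist":[0,0,0,0,0]}'
python3 - <<'E'
from h import *
t,s=load("top0"),load("side0")
u,v=np.meshgrid(np.linspace(0,2*np.pi,60),np.linspace(0,np.pi,30)); E=np.stack([.0355*np.cos(u)*np.sin(v),.0265*np.sin(u)*np.sin(v),.0255*np.cos(v)],-1).reshape(-1,3)
obs=[]
for c,b in((t,(230,195,270,235)),(s,(280,280,315,315))):
    ys,xs=np.nonzero(blob(c,(20,80,40),(38,255,255),b)); obs.append((xs.mean(),ys.mean(),np.cov(xs,ys)))
def res(p):
    o=[]
    for c,(mx,my,C) in zip((t,s),obs):
        h=cv2.convexHull(((proj(c,tote([p[0],p[1],.0255,p[2]],E))*100)).astype(np.int32)); M=cv2.moments(h); a=M["m00"]
        cov=np.array([[M["mu20"],M["mu11"]],[M["mu11"],M["mu02"]]])/a/1e4
        o+=[M["m10"]/a/100-mx,M["m01"]/a/100-my]; o+=list((cov/np.trace(cov)-C/np.trace(C)).ravel()*20)
    return o
for y in(.2,.8,1.4):
    f=least_squares(res,[.578,.301,y],diff_step=1e-3);print(f.x.round(4),np.degrees(f.x[2]),f.cost,np.round(f.fun,2))
E
python3 g.py .578 .301 .243 n
```

```text
time_s: 9.3
tcp_pos: [0.5926, 0.105, 0.1043]
eef_rot: [-68.2, 89.3, -151.4]
contact_force: [0.5, -0.6, 0.5]
gripper_width: 0.0305
time_s: 9.8
tcp_pos: [0.5949, 0.1061, 0.2476]
eef_rot: [-65.2, 89.5, -148.4]
contact_force: [-0.1, 0.2, -0.9]
gripper_width: 0.0617
[0.5787 0.3003 0.8893] 50.9518037898779 0.6067869322383668 [ 0.26  0.33  0.28  0.23  0.23 -0.28 -0.24  0.17  0.12 -0.58 -0.58 -0.12]
[0.5788 0.3003 0.9051] 51.86052787365555 0.6074567996487689 [ 0.24  0.32  0.35  0.18  0.18 -0.35 -0.27  0.19  0.03 -0.56 -0.56 -0.03]
[0.5788 0.3003 0.9001] 51.5703466358883 0.6040849786005882 [ 0.26  0.32  0.32  0.2   0.2  -0.32 -0.26  0.17  0.06 -0.57 -0.57 -0.06]
t 9.8 p [0.5949 0.1061 0.2476] jaw 6.81 xax [-0.007 -0.004 -1.   ] j [ 28.6  14.1  -8.    0.  -68.5 158.2] F [-0.1  0.2 -0.9] w 0.0617
dp [   3.9    6.3 -195.5] twist
```

```bash
python3 -m jog '{"fingers":[1,1,1,1,1],"dp":[[0,1,-30],[1,2,-70],[2,4,-110],[3,5,-155],[4,6,-192]],"twist":[8,16,24,32,40]}'; python3 g.py .5788 .3003 .15 -39 .5788 .3003 .030 -39;python3 - <<'E'
from h import *
from plant import r
c=snap(r,"top","3"); s=snap(r,"side","3")
x=cv2.resize(c["frame"][:,:,::-1],None,fx=.5,fy=.5)
y=cv2.resize(s["frame"][100:300,220:420,::-1],None,fx=2,fy=2,interpolation=2); y2=cv2.resize(c["frame"][110:290,220:440,::-1],None,fx=1.8,fy=1.8,interpolation=2)
k=np.zeros((400,400+y2.shape[1],3),np.uint8); k[:,:400]=y; k[:y2.shape[0],400:]=y2
cv2.imwrite("pics/l3.png",k)
E
```

```text
time_s: 10.3
tcp_pos: [0.5773, 0.2992, 0.2424]
eef_rot: [-25.6, 89.5, -149.1]
contact_force: [1.2, -0.5, 0.9]
gripper_width: 0.0878
t 10.3 p [0.5773 0.2992 0.2424] jaw -33.51 xax [-0.008 -0.005 -1.   ] j [ 4.450e+01  1.860e+01 -2.300e+00 -1.000e-01 -6.960e+01  1.021e+02] F [ 1.2 -0.5  0.9] w 0.0878
dp [92.4  1.1 -2.5] twist 5.5
dp [212.4   1.5  -3.5] twist 5.5
```

View pics/l3.png

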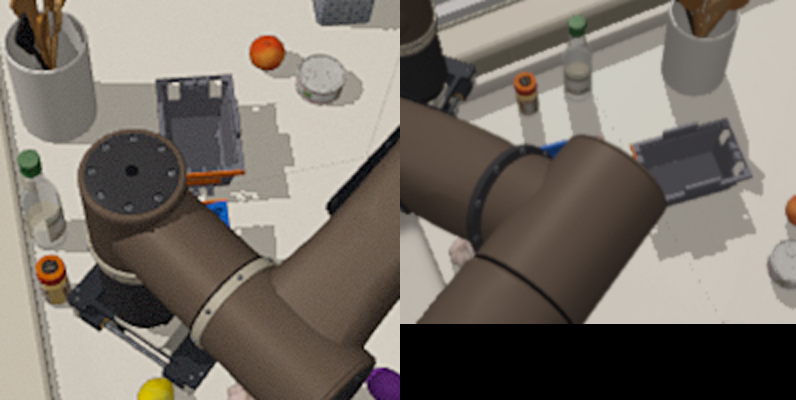

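The grey tote is empty and in place at side-crop (200,120). The lemon at (155,388) is free under the gripper, so I descend on it.

```bash
python3 -m jog '{"fingers":[1,1,1,1,1],"dp":[[45,1,-2],[90,1,-2],[130,1,-3],[165,1,-3],[185,1,-3]],"twist":[5.5,5.5,5.5,5.5,5.5]}'; python3 -m jog '{"fingers":[1,1,0.8,0.7,0.6],"dp":[[15,0,0],[26,0,0],[26,0,0],[26,0,0],[26,0,0]],"twist":[0,0,0,0,0]}' 12; python3 g.py .5788 .3003 .030 -39
```

```text
time_s: 10.9
tcp_pos: [0.5762, 0.3006, 0.0528]
eef_rot: [-18.0, 89.1, -146.8]
contact_force: [0.6, 0.7, 0.8]
gripper_width: 0.0876
time_s: 11.4
tcp_pos: [0.5766, 0.3008, 0.0281]
eef_rot: [-18.9, 89.3, -147.7]
contact_force: [0.7, 0.2, -0.2]
gripper_width: 0.069
t 11.4 p [0.5766 0.3008 0.0281] jaw -38.8 xax [-0.011 -0.007 -1.   ] j [ 44.6  30.  -15.3  -0.2 -45.3  96.7] F [ 0.7  0.2 -0.2] w 0.069
dp [-2.   2.1 -0.9] twist 0.2
```

```bash
python3 -m jog '{"fingers":[0.5,0.4,0.3,0.3,0.3],"dp":[[-1,1,-0.5],[-1,2,-0.5],[-1,2,-0.5],[-1,2,-0.5],[-1,2,-0.5]],"twist":[0,0,0,0,0]}' 12; python3 -m jog '{"fingers":[0.3,0.3,0.3,0.3,0.3],"dp":[[-1,0,0],[-5,0,0],[-15,0,0],[-30,0,0],[-50,0,0]],"twist":[0,0,0,0,0]}' 15; python3 g.py
```

```text
time_s: 11.9
tcp_pos: [0.5791, 0.3005, 0.0302]
eef_rot: [-19.1, 89.4, -147.8]
contact_force: [-0.4, -0.1, 6.9]
gripper_width: 0.0514
time_s: 12.4
tcp_pos: [0.5793, 0.3005, 0.0809]
eef_rot: [-18.0, 89.3, -146.8]
contact_force: [0.1, 0.3, -1.5]
gripper_width: 0.0512
t 12.4 p [0.5793 0.3005 0.0809] jaw -38.78 xax [-0.01  -0.007 -1.   ] j [ 44.4  26.7 -12.7  -0.2 -51.3  96.9] F [ 0.1  0.3 -1.5] w 0.0512
```

```bash
python3 -m jog '{"fingers":[0.3,0.3,0.3,0.3,0.3],"dp":[[-40,0,0],[-80,0,0],[-120,0,0],[-150,0,0],[-165,0,0]],"twist":[0,0,0,0,0]}'; python3 g.py .56 .10 .245 -60 .526 -.149 .245 -83.4
python3 - <<'E'
from h import *
t,s=load("top3"),load("side3")
ims=[]
for c,(x0,y0) in((t,(335,155)),(s,(275,115))):
    im=cv2.resize(c["frame"][y0:y0+90,x0:x0+95,::-1],None,fx=4.2,fy=4.2,interpolation=cv2.INTER_CUBIC)
    p=[.5262,-.1485,0,np.radians(6.6)]
    q=lambda X:((proj(c,tote(p,X))-[x0,y0]+.5)*4.2).astype(int)
    for sg in(1,-1):
        cv2.polylines(im,[q([[sg*.0615+a,b,.105] for a,b in((-.0045,-.035),(.0045,-.035),(.0045,.035),(-.0045,.035))])],True,(0,255,255),1)
    cv2.polylines(im,[q([[a*.0635,b*.0965,.085] for a,b in((1,1),(1,-1),(-1,-1),(-1,1))])],True,(0,255,0),1)
    ims.append(im)
cv2.imwrite("pics/crop3.png",np.hstack(ims))
E
```

```text
time_s: 12.9
tcp_pos: [0.582, 0.302, 0.2514]
eef_rot: [-20.9, 89.7, -149.7]
contact_force: [-0.7, 0.7, -1.0]
gripper_width: 0.0509
t 12.9 p [0.582  0.302  0.2514] jaw -38.76 xax [-0.005 -0.003 -1.   ] j [ 44.4  18.7  -1.   -0.1 -70.7  96.9] F [-0.7  0.7 -1. ] w 0.0509
dp [  7.1 109.4 171.3] twist 21.2
dp [  8.1 238.8 386.7] twist 44.6
```

View pics/crop3.png

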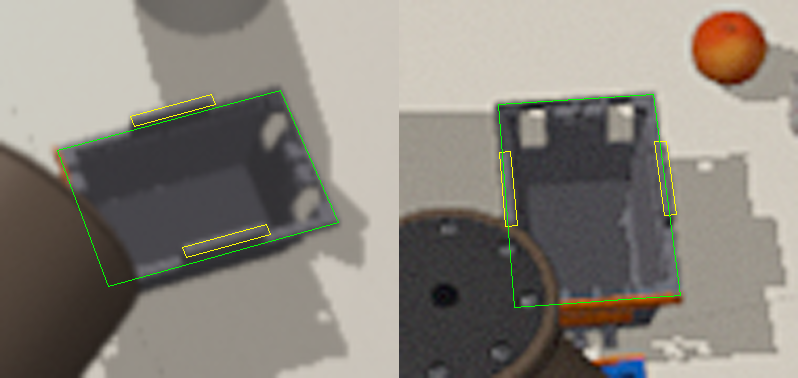

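The overlay matches the grey tote's rim and tabs, so it stands at (0.526, -0.1485) with yaw 6.6°. Now I carry the lemon over.

```bash
python3 -m jog '{"fingers":[0.3,0.3,0.3,0.3,0.3],"dp":[[1,15,26],[3,35,60],[4,57,96],[5,80,132],[6,104,170]],"twist":[2,6,11,16,21]}'; python3 -m jog '{"fingers":[0.3,0.3,0.3,0.3,0.3],"dp":[[0,8,40],[0,16,80],[0,25,120],[0,34,160],[0,42,200]],"twist":[4,8,12,16,20]}';python3 g.py .5262 -.1485 .245 -83.4 .5262 -.1485 .042 -83.4
```

```text
time_s: 13.4
tcp_pos: [0.5561, 0.1029, 0.2476]
eef_rot: [1.8, 89.7, -148.1]
contact_force: [1.2, -0.6, -1.4]
gripper_width: 0.0508
time_s: 13.9
tcp_pos: [0.4026, -0.0348, 0.2496]
eef_rot: [30.4, 89.8, -139.7]
contact_force: [-0.4, -0.8, -0.5]
gripper_width: 0.0511
t 13.9 p [ 0.4026 -0.0348  0.2496] jaw -80.08 xax [-0.002 -0.002 -1.   ] j [ 23.4  -6.5 -30.2   0.1 -66.5  76.4] F [-0.4 -0.8 -0.5] w 0.0511
dp [   4.5  133.3 -102.2] twist 3.3
dp [ 207.5  133.  -102.7] twist 3.3
```

```bash
python3 -m jog '{"fingers":[0.3,0.3,0.3,0.3,0.3],"dp":[[0,30,-25],[2,60,-50],[3,90,-75],[4,120,-95],[4,133,-102]],"twist":[1,2,3,3,3]}'; python3 -m jog '{"fingers":[0.3,0.3,0.3,0.3,0.3],"dp":[[25,0,0],[60,0,0],[95,0,0],[120,0,0],[135,0,0]],"twist":[0,0,0,0,0]}';python3 g.py .5262 -.1485 .042 -83.4
```

```text
time_s: 14.4
tcp_pos: [0.5275, -0.1502, 0.2461]
eef_rot: [44.7, 89.8, -128.5]
contact_force: [-0.3, -0.4, -1.6]
gripper_width: 0.0512
time_s: 14.9
tcp_pos: [0.5259, -0.1503, 0.1099]
eef_rot: [22.7, 89.7, -150.5]
contact_force: [0.9, -0.6, -1.2]
gripper_width: 0.0512
t 14.9 p [ 0.5259 -0.1503  0.1099] jaw -83.18 xax [-0.004 -0.002 -1.   ] j [  4.7  16.  -25.4   0.1 -48.8  92.1] F [ 0.9 -0.6 -1.2] w 0.0512
dp [67.9 -1.9 -0.8] twist 0.2
```

```bash
python3 -m jog '{"fingers":[0.3,0.3,0.3,0.3,0.3],"dp":[[25,-2,-0.5],[45,-2,-0.5],[56,-2,-0.5],[62,-2,-0.5],[66,-2,-0.5]],"twist":[0,0,0,0,0]}'; python3 g.py .5262 -.1485 .042 -83.4;  python3 -m jog '{"fingers":[0.6,0.66,0.72,0.75,0.75],"dp":[[0,0,0],[0,0,0],[0,0,0],[0,0,0],[0,0,0]],"twist":[0,0,0,0,0]}'; python3 g.py
```

```text
time_s: 15.4
tcp_pos: [0.5264, -0.1484, 0.0444]
eef_rot: [30.0, 89.8, -143.2]
contact_force: [-0.1, 0.5, -1.5]
gripper_width: 0.0509
t 15.4 p [ 0.5264 -0.1484  0.0444] jaw -83.16 xax [-0.003 -0.002 -1.   ] j [  4.9  20.9 -29.1   0.2 -40.1  91.8] F [-0.1  0.5 -1.5] w 0.0509
dp [2.4 0.1 0.2] twist 0.2
time_s: 15.9
tcp_pos: [0.5265, -0.1484, 0.0447]
eef_rot: [36.4, 89.8, -136.7]
contact_force: [-0.5, -0.1, 0.6]
gripper_width: 0.0655
t 15.9 p [ 0.5265 -0.1484  0.0447] jaw -83.16 xax [-0.002 -0.002 -1.   ] j [  4.9  20.9 -29.1   0.2 -40.1  91.8] F [-0.5 -0.1  0.6] w 0.0655
```

```bash
python3 -m jog '{"fingers":[0.75,0.75,0.75,0.75,0.75],"dp":[[-15,0,0],[-60,0,0],[-110,0,0],[-155,0,0],[-200,0,0]],"twist":[0,0,0,0,0]}'; python3 g.py .44 .08 .245 n .40 .27 .245 n .33 .42 .245 n
```

```text
time_s: 16.4
tcp_pos: [0.5267, -0.1479, 0.2471]
eef_rot: [47.0, 89.8, -126.2]
contact_force: [1.2, -0.6, -0.8]
gripper_width: 0.0656
t 16.4 p [ 0.5267 -0.1479  0.2471] jaw -83.16 xax [-0.002 -0.002 -1.   ] j [  4.9   8.4 -15.3   0.1 -66.4  91.9] F [ 1.2 -0.6 -0.8] w 0.0656
dp [   1.8 -236.6   58.9] twist 
dp [   1.4 -430.    76. ] twist 
dp [   1.2 -587.3  127.7] twist
```

```bash
python3 -m jog '{"fingers":[0.75,0.75,0.75,0.75,0.75],"dp":[[0,-47,12],[0,-94,24],[0,-141,36],[0,-188,48],[0,-235,59]],"twist":[0,0,0,0,0]}';python3 -m jog '{"fingers":[0.75,0.75,0.75,0.75,0.75],"dp":[[0,-47,4],[0,-94,8],[0,-141,12],[0,-188,16],[0,-210,24]],"twist":[0,0,0,0,0]}';python3 -m jog '{"fingers":[0.75,0.75,0.75,0.75,0.75],"dp":[[0,-45,14],[0,-90,28],[0,-130,44],[0,-130,50],[0,-130,50]],"twist":[0,0,0,0,0]}';python3 g.py;python3 - <<'E'
from h import *
from plant import r
p=[.532,.098,0,np.radians(186.8)]
ims=[]
for n,(x0,y0,w,h) in(("top",(250,150,170,120)),("side",(265,115,150,180))):
    c=snap(r,n,"4"); f=4 if n=="top" else 2.66
    ims.append((c["frame"][y0:y0+h,x0:x0+w,::-1]))
a=cv2.resize(ims[0],None,fx=2.6,fy=2.6,interpolation=2); b=cv2.resize(ims[1],None,fx=2.3,fy=2.3,interpolation=2)
k=np.zeros((414,a.shape[1]+b.shape[1],3),np.uint8); k[:a.shape[0],:a.shape[1]]=a; k[:b.shape[0],a.shape[1]:]=b; print(k.shape,a.shape)
cv2.imwrite("pics/l4.png",k)
E
```

```text
time_s: 16.9
tcp_pos: [0.439, 0.0797, 0.2472]
eef_rot: [58.7, 89.9, -114.5]
contact_force: [2.2, 1.3, -0.2]
gripper_width: 0.0658
time_s: 17.4
tcp_pos: [0.3897, 0.2886, 0.247]
eef_rot: [70.0, 89.9, -103.1]
contact_force: [-0.8, -0.4, -0.0]
gripper_width: 0.0658
time_s: 17.9
tcp_pos: [0.3233, 0.412, 0.2466]
eef_rot: [62.0, 89.9, -111.0]
contact_force: [0.0, -1.7, -0.2]
gripper_width: 0.066
t 17.9 p [0.3233 0.412  0.2466] jaw -82.95 xax [-0.001 -0.002 -1.   ] j [ 73.4   6.2 -17.9  -0.  -66.   23.7] F [ 0.  -1.7 -0.2] w 0.066
(414, 787, 3) (312, 442, 3)
```

View pics/l4.png

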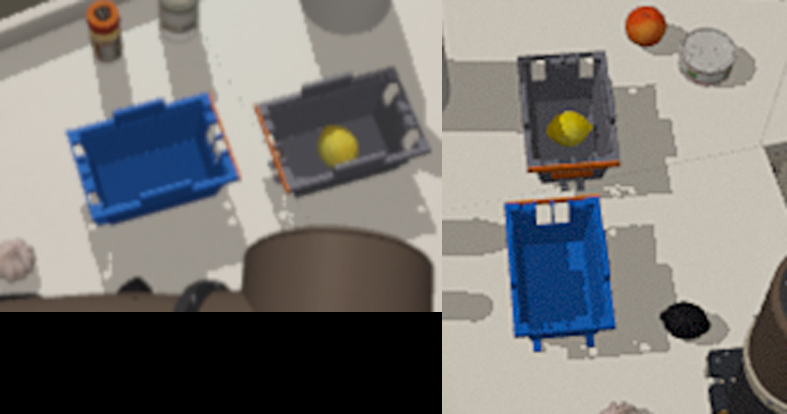

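The lemon lies on the grey floor at (338,147) top and (570,128) side. Blue stands upright with its orange end facing the grey tote. I'll fit both poses the same way.

```bash
python3 - <<'E'
from h import *
t,s=load("top4"),load("side4")
T=lambda L:np.array(L)/2.6+[250,150]-.3
S=lambda L:(np.array(L)-[442,0])/2.3+[265,115]-.3
h,w=.0965,.0635
def fit(sgn,U,V,y0):  # order: far+y... each labelled (xs,ys) tote coords
    def res(p):
        X=tote([p[0],p[1],0,p[2]],[[a*w,b*h,.085] for a,b in sgn]); return np.r_[(proj(t,X)-U).ravel(),(proj(s,X)-V).ravel()]
    f=least_squares(res,[.53,0,y0]); print(f.x[:2].round(4),np.degrees(f.x[2]).round(2),f.fun.round(1)); return f.x
# order: far-plain, far-orange, near-orange, near-plain
b=fit([(-1,-1),(-1,1),(1,1),(1,-1)],T([(68,132),(210,95),(238,178),(95,222)]),S([(514,337),(505,203),(600,198),(613,328)]),np.radians(187))
g=fit([(1,-1),(1,1),(-1,1),(-1,-1)],T([(393,68),(256,105),(287,193),(430,150)]),S([(518,55),(527,165),(619,162),(605,52)]),.11)
ims=[]
for c,(x0,y0,W,H,f) in((t,(250,150,170,120,2.6)),(s,(265,115,150,180,2.3))):
    im=cv2.resize(c["frame"][y0:y0+H,x0:x0+W,::-1],None,fx=f,fy=f,interpolation=2)
    for p in(b,g):
        q=lambda X:((proj(c,tote([p[0],p[1],0,p[2]],X))-[x0,y0]+.5)*f).astype(int)
        for sg in(1,-1):
            cv2.polylines(im,[q([[sg*.0615+a,d,.105] for a,d in((-.0045,-.035),(.0045,-.035),(.0045,.035),(-.0045,.035))])],True,(0,255,255),1)
        cv2.polylines(im,[q([[a*w,d*h,.085] for a,d in((1,1),(1,-1),(-1,-1),(-1,1))])],True,(0,255,0),1)
    ims.append(im)
k=np.zeros((414,ims[0].shape[1]+ims[1].shape[1],3),np.uint8); k[:312,:442]=ims[0]; k[:,442:]=ims[1]; cv2.imwrite("pics/l5.png",k)
print(tote([b[0],b[1],0,b[2]],[[.0615,0,0]]).round(4))
E
python3 g.py
```

```text
[0.5313 0.1014] 186.52 [-0.5  0.3 -0.4 -0.   0.2  0.2 -1.3 -1.2  0.6 -1.1  0.5  0.3 -0.6 -0.4
  0.4 -0.5]
[ 0.5262 -0.1488] 6.4 [ 0.5  0.3  0.2  0.2  0.3 -1.2  0.   0.2  0.4  0.7  0.3  1.1 -0.3 -0.2
 -0.3 -0.3]
[[0.4702 0.0944 0.    ]]
t 18.0 p [0.3244 0.411  0.2469] jaw -83.06 xax [-0.    -0.001 -1.   ] j [ 73.2   6.1 -17.9   0.  -66.   23.7] F [-0.4  0.2 -0.5] w 0.066
```

View pics/l5.png

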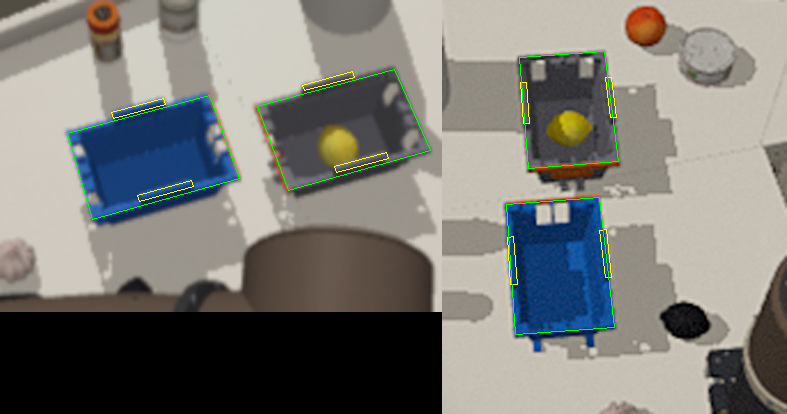

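```bash
python3 g.py .471 .0935 .245 6.6 .40 .25 .245 n;python3 -m jog '{"fingers":[0.5,0.5,0.5,0.5,0.5],"dp":[[0,30,-10],[0,63,-20],[0,95,-32],[0,128,-43],[0,160,-55]],"twist":[8,16,24,32,40]}'; python3 g.py .471 .0935 .245 6.6
```

```text
t 18.0 p [0.3244 0.411  0.2469] jaw -83.06 xax [-0.    -0.001 -1.   ] j [ 73.2   6.1 -17.9   0.  -66.   23.7] F [-0.4  0.2 -0.5] w 0.066
dp [   2.2  332.9 -107.2] twist -89.7
dp [  2.1 169.  -55.6] twist 
time_s: 18.5
tcp_pos: [0.3991, 0.2563, 0.2475]
eef_rot: [158.6, 90.0, -54.9]
contact_force: [1.2, 0.0, 0.4]
gripper_width: 0.0437
t 18.5 p [0.3991 0.2563 0.2475] jaw -123.47 xax [ 0. -0. -1.] j [ 56.6   1.1 -23.3   0.  -65.6  -0.1] F [1.2 0.  0.4] w 0.0437
dp [   2.6   96.1 -149.8] twist 49.9
```

```bash
python3 -m jog '{"fingers":[0.5,0.5,0.5,0.5,0.5],"dp":[[0,20,-30],[0,40,-60],[0,60,-90],[1,80,-120],[2,96,-150]],"twist":[8,16,24,32,40]}'; python3 -m jog '{"fingers":[0.5,0.5,0.5,0.5,0.5],"dp":[[0,0,0],[20,0,0],[50,0,0],[80,0,0],[100,0,0]],"twist":[8,10,10,10,10]}'; python3 g.py .471 .0935 .0893 6.6
```

```text
time_s: 19.0
tcp_pos: [0.4714, 0.0905, 0.2462]
eef_rot: [-95.2, 89.9, 10.9]
contact_force: [-0.2, 0.9, 0.4]
gripper_width: 0.044
time_s: 19.5
tcp_pos: [0.4708, 0.0887, 0.1447]
eef_rot: [-109.1, 90.0, -13.1]
contact_force: [-0.4, -0.1, 0.1]
gripper_width: 0.0441
t 19.5 p [0.4708 0.0887 0.1447] jaw -174.05 xax [ 0. -0. -1.] j [ 34.3   7.3 -31.3   0.  -51.3 -28.3] F [-0.4 -0.1  0.1] w 0.0441
dp [55.4 -0.7  4.8] twist -0.6
```

```bash
python3 -m jog '{"fingers":[0.5,0.5,0.5,0.4,0.3],"dp":[[10,-1,5],[30,-1,5],[45,-1,5],[52,-1,5],[55,-1,5]],"twist":[-0.5,-0.5,-0.5,-0.5,-0.5]}'; python3 -m jog '{"fingers":[0.25,0.2,0.15,0.1,0.1],"dp":[[0,0,0],[0,0,0],[0,0,0],[0,0,0],[0,0,0]],"twist":[0,0,0,0,0]}' 5; python3 g.py .471 .0935 .0893 6.6
```

```text
time_s: 20.0
tcp_pos: [0.4714, 0.0934, 0.0897]
eef_rot: [-149.5, 90.0, -53.0]
contact_force: [0.4, -0.8, 0.9]
gripper_width: 0.0331
time_s: 20.5
tcp_pos: [0.4718, 0.0937, 0.0903]
eef_rot: [-87.3, 89.9, 9.2]
contact_force: [-0.4, -0.1, 3.9]
gripper_width: 0.0112
t 20.5 p [0.4718 0.0937 0.0903] jaw -173.54 xax [ 0.001  0.    -1.   ] j [ 34.8  11.7 -34.9   0.  -43.3 -28.3] F [-0.4 -0.1  3.9] w 0.0112
dp [ 0.9  0.8 -0.1] twist -0.1
```

```bash
python3 -m jog '{"fingers":[0,0,0,0,0],"dp":[[0,0,0],[0,0,0],[0,0,0],[-3,0,0],[-10,0,0]],"twist":[0,0,0,0,0]}' 45; python3 -m jog '{"fingers":[0,0,0,0,0],"dp":[[-30,0,0],[-60,0,0],[-95,0,0],[-130,0,0],[-160,0,0]],"twist":[0,0,0,0,0]}'; python3 g.py .466 -.155 .26 6.5
```

```text
time_s: 21.0
tcp_pos: [0.4711, 0.0933, 0.0998]
eef_rot: [142.7, 90.0, -120.9]
contact_force: [0.2, 0.3, -2.0]
gripper_width: 0.0086
time_s: 21.5
tcp_pos: [0.4711, 0.0933, 0.262]
eef_rot: [-95.0, 90.0, 1.5]
contact_force: [1.1, 1.4, -2.1]
gripper_width: 0.0086
t 21.5 p [0.4711 0.0933 0.262 ] jaw -173.56 xax [ 0.001  0.    -1.   ] j [ 34.8   1.1 -21.4   0.  -67.5 -28.3] F [ 1.1  1.4 -2.1] w 0.0086
dp [   2.    32.9 -246.2] twist -0.1
```

```bash
python3 -m jog '{"fingers":[0,0,0,0,0],"dp":[[0,3,-20],[0,7,-50],[0,12,-90],[0,17,-130],[0,22,-165]],"twist":[0,0,0,0,0]}'; python3 -m jog '{"fingers":[0,0,0,0,0],"dp":[[0,5,-35],[0,9,-65],[0,11,-80],[0,11,-80],[0,11,-80]],"twist":[0,0,0,0,0]}'; python3 g.py .466 -.155 .215 6.5
```

```text
time_s: 22.0
tcp_pos: [0.4672, -0.0747, 0.2624]
eef_rot: [-86.3, 90.0, 10.1]
contact_force: [0.1, 0.8, -1.4]
gripper_width: 0.0089
time_s: 22.5
tcp_pos: [0.4649, -0.1556, 0.2623]
eef_rot: [-52.8, 90.0, 43.6]
contact_force: [0.6, 0.1, -1.5]
gripper_width: 0.0087
t 22.5 p [ 0.4649 -0.1556  0.2623] jaw -173.62 xax [ 0.  0. -1.] j [  4.5   2.1 -20.3  -0.  -67.6   1.9] F [ 0.6  0.1 -1.5] w 0.0087
dp [47.3 -1.2  0.4] twist -0.1
```

```bash
python3 -m jog '{"fingers":[0,0,0,0,0],"dp":[[15,-1,0.5],[35,-1,0.5],[52,-1,0.5],[62,-1,0.5],[67,-1,0.5]],"twist":[0,0,0,0,0]}'; python3 g.py .466 -.155 .215 6.5
python3 - <<'E'
from h import *
from plant import r
c=snap(r,"side","6"); x0,y0,f=280,100,6
im=cv2.resize(c["frame"][y0:y0+100,x0:x0+80,::-1],None,fx=f,fy=f,interpolation=2)
from plant import r
z=r.get_state()["tcp_pos"][2]-.0893; print("under",z)
for p,col,e in(([.5265,-.1487,0,np.radians(6.5)],(0,255,255),1),([.5265,-.1487,z,np.radians(186.5)],(0,255,0),-1)):
    q=((proj(c,tote(p,[[a*.0635,d*.0965,.085] for a,d in((1,1),(1,-1),(-1,-1),(-1,1))]))-[x0,y0]+.5)*f).astype(int); cv2.polylines(im,[q],True,col,1)
cv2.imwrite("pics/l6.png",im)
E
```

```text
time_s: 23.0
tcp_pos: [0.4656, -0.1543, 0.1946]
eef_rot: [56.7, 90.0, 153.1]
contact_force: [-0.8, 0.5, -3.1]
gripper_width: 0.0087
t 23.0 p [ 0.4656 -0.1543  0.1946] jaw -173.56 xax [-0.001  0.    -1.   ] j [  4.7   5.4 -26.1  -0.  -58.6   1.8] F [-0.8  0.5 -3.1] w 0.0087
dp [-20.4  -0.3  -0.8] twist -0.1
under 0.10508958723005678
```

View pics/l6.png

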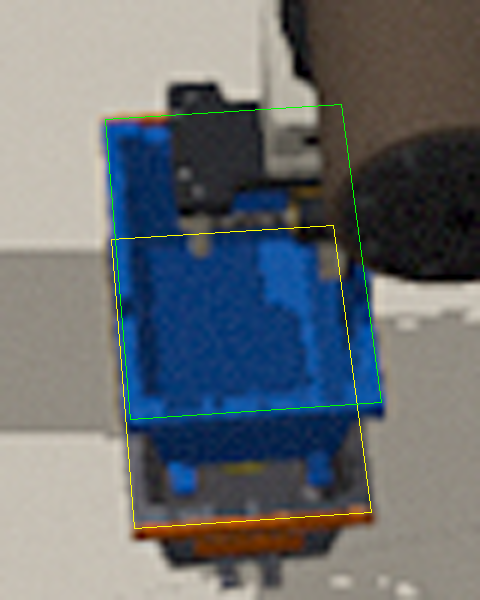

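The blue tote hangs squarely over grey: green outline within about 3 mm, feet at (183,475) and (320,468) over the grey orange-end rim, a glimpse of lemon at (245,467). I lower it slowly; seating should come at TCP z ≈ 0.168.

```bash
python3 -m jog '{"fingers":[0,0,0,0,0],"dp":[[5,0,-0.5],[10,0,-0.5],[14,0,-0.5],[16,0,-0.5],[18,0,-0.5]],"twist":[0,0,0,0,0]}'; python3 g.py;python3 -m jog '{"fingers":[0,0,0,0,0],"dp":[[1,0,0],[2,0,0],[3,0,0],[4,0,0],[5,0,0]],"twist":[0,0,0,0,0]}'; python3 g.py
```

```text
time_s: 23.55
tcp_pos: [0.4657, -0.1549, 0.1763]
eef_rot: [59.8, 90.0, 156.2]
contact_force: [-0.2, 1.0, -2.5]
gripper_width: 0.0088
t 23.55 p [ 0.4657 -0.1549  0.1763] jaw -173.58 xax [-0.001  0.    -1.   ] j [  4.6   6.5 -27.5  -0.  -56.1   1.8] F [-0.2  1.  -2.5] w 0.0088
time_s: 24.05
tcp_pos: [0.4657, -0.1549, 0.1713]
eef_rot: [50.9, 90.0, 147.3]
contact_force: [0.6, -0.5, -3.1]
gripper_width: 0.0088
t 24.05 p [ 0.4657 -0.1549  0.1713] jaw -173.58 xax [-0.001  0.    -1.   ] j [  4.6   6.8 -27.9  -0.  -55.4   1.8] F [ 0.6 -0.5 -3.1] w 0.0088
```

Already below rim level (0.174) with no contact, so the feet are entering the seats.

```bash
python3 -m jog '{"fingers":[0,0,0,0,0],"dp":[[0.6,0,0],[1.2,0,0],[1.8,0,0],[2.4,0,0],[3,0,0]],"twist":[0,0,0,0,0]}'; python3 g.py; python3 -m jog '{"fingers":[0,0,0,0,0],"dp":[[0.4,0,0],[0.8,0,0],[1.2,0,0],[1.2,0,0],[1.2,0,0]],"twist":[0,0,0,0,0]}';python3 g.py
```

```text
time_s: 24.55
tcp_pos: [0.4657, -0.155, 0.1694]
eef_rot: [79.0, 90.0, 175.4]
contact_force: [-6.7, 4.0, 13.7]
gripper_width: 0.0085
t 24.55 p [ 0.4657 -0.155   0.1694] jaw -173.56 xax [-0.  0. -1.] j [  4.6   6.9 -28.1  -0.  -55.1   1.8] F [-6.7  4.  13.7] w 0.0085
time_s: 25.05
tcp_pos: [0.4658, -0.155, 0.1694]
eef_rot: [-124.1, 90.0, -27.6]
contact_force: [-5.2, 2.9, 11.5]
gripper_width: 0.0086
t 25.05 p [ 0.4658 -0.155   0.1694] jaw -173.54 xax [ 0. -0. -1.] j [  4.6   6.8 -28.1   0.  -55.    1.8] F [-5.2  2.9 11.5] w 0.0086
```

```bash
python3 -m jog '{"fingers":[0.15,0.25,0.35,0.35,0.35],"dp":[[-0.5,0,0],[-0.5,0,0],[-0.5,0,0],[-3,0,0],[-12,0,0]],"twist":[0,0,0,0,0]}';python3 -m jog '{"fingers":[0.4,0.4,0.4,0.4,0.4],"dp":[[-25,0,0],[-50,0,0],[-75,0,0],[-90,0,0],[-100,0,0]],"twist":[0,0,0,0,0]}';python3 g.py .44 .08 .28 n .39 .29 .28 n
```

```text
time_s: 25.55
tcp_pos: [0.4653, -0.155, 0.1809]
eef_rot: [90.1, 89.9, -173.4]
contact_force: [0.2, -0.1, -0.1]
gripper_width: 0.0302
time_s: 26.05
tcp_pos: [0.4659, -0.155, 0.2829]
eef_rot: [-112.9, 89.9, -16.5]
contact_force: [-0.4, -0.0, 0.0]
gripper_width: 0.035
t 26.05 p [ 0.4659 -0.155   0.2829] jaw -173.54 xax [ 0.001 -0.    -1.   ] j [  4.6   1.4 -18.3   0.  -70.2   1.8] F [-0.4 -0.   0. ] w 0.035
dp [  2.8  -0.7 236.5] twist 
dp [  2.7  25.4 450.8] twist
```

```bash
python3 -m jog '{"fingers":[0.4,0.4,0.4,0.4,0.4],"dp":[[0,0,47],[0,0,94],[0,0,141],[0,0,188],[0,0,235]],"twist":[0,0,0,0,0]}';python3 -m jog '{"fingers":[0.4,0.4,0.4,0.4,0.4],"dp":[[0,7,45],[0,14,90],[0,20,135],[0,26,180],[0,26,200]],"twist":[0,0,0,0,0]}';python3 -m jog '{"fingers":[0.4,0.4,0.4,0.4,0.4],"dp":[[0,20,40],[0,40,80],[0,55,110],[0,55,110],[0,55,110]],"twist":[0,0,0,0,0]}';python3 g.py;python3 - <<'E'
from h import *
from plant import r
t=snap(r,"top","7"); s=snap(r,"side","7"); ims=[]
for c,(x0,y0,f) in((t,(335,140,4)),(s,(270,95,4))):
    im=cv2.resize(c["frame"][y0:y0+105,x0:x0+95,::-1],None,fx=f,fy=f,interpolation=2)
    for z,y,col in((.079,186.5,(0,255,0)),(0,6.5,(0,255,255))):
        q=((proj(c,tote([.5265,-.1487,z,np.radians(y)],[[a*.0635,d*.0965,.085] for a,d in((1,1),(1,-1),(-1,-1),(-1,1))]))-[x0,y0]+.5)*f).astype(int); cv2.polylines(im,[q],True,col,1)
    ims.append(im)
cv2.imwrite("pics/l7.png",np.hstack(ims))
a=cv2.cvtColor(load("side4")["frame"],6).astype(int);b=cv2.cvtColor(s["frame"],6).astype(int)
for n,(u,v) in dict(garlic=(343,299),nect=(354,126),tin=(380,138),black=(371,254),jar=(246,238)).items(): print(n,abs(a-b)[v-12:v+12,u-12:u+12].mean().round(1))
E
```

```text
time_s: 26.55
tcp_pos: [0.4388, 0.0801, 0.2831]
eef_rot: [-97.6, 89.9, -1.2]
contact_force: [0.7, 0.5, 0.2]
gripper_width: 0.035
time_s: 27.05
tcp_pos: [0.3893, 0.2787, 0.283]
eef_rot: [-94.7, 89.9, 1.9]
contact_force: [0.2, -0.2, -0.1]
gripper_width: 0.035
time_s: 27.55
tcp_pos: [0.3216, 0.3819, 0.2826]
eef_rot: [-152.4, 89.9, -55.7]
contact_force: [-0.4, -0.6, -0.5]
gripper_width: 0.0351
t 27.55 p [0.3216 0.3819 0.2826] jaw -173.32 xax [ 0.001 -0.001 -1.   ] j [ 72.5   2.3 -17.4   0.1 -70.3 -65.9] F [-0.4 -0.6 -0.5] w 0.0351
garlic 2.1
nect 2.7
tin 2.1
black 12.7
jar 2.6
```

View pics/l7.png

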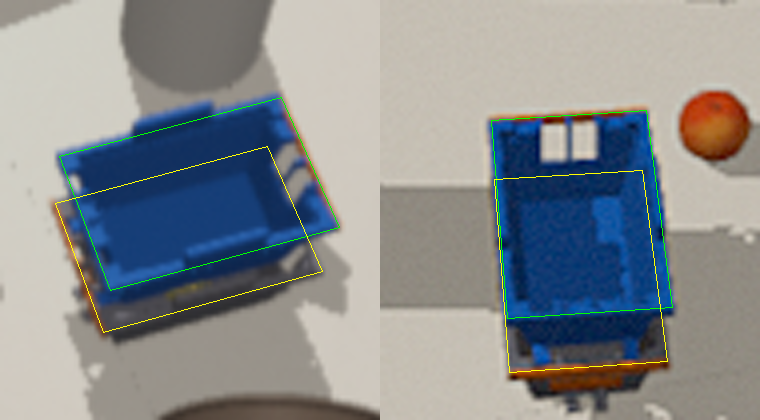

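The rim outline for a blue underside at 79 mm fits in both views: blue stands squarely over grey, with its orange end over grey's plain end. I hand the job in.

```bash
python3 -c "
from plant import r
print(r.close_job())"
```

```text
the job is handed in; nothing more can be done
None
```

The job is handed in: the blue tote is stacked half-turned on the grey one, with the lemon inside the grey tote. I lifted the blue tote out by its near tab, turned it half a turn and set it on the clear worktop. I then put the lemon in the grey tote, releasing it about 10 mm above the floor because the gripper body had to clear the rim. Last, I re-gripped the blue tote by its other tab and lowered it onto the grey rim. It took about 28 s of the 72 s allowed.

**Seating:** contact came about 79 mm above the height at which I had gripped the blue tote on the worktop, which matches the seats. In both final views the rim outline for an underside at 79 mm fits, with the orange end over the grey's plain end.

**Grey tote:** its pose stayed within about 1 mm of where it started when I measured it after placing the lemon. The same outline still fits it in the final pictures.

**Forces:** the largest wrist force I read was about 16 N, as the blue tote seated.

**Disagreement:** the camera fit and the arm's own position differed by about 3 mm on where the blue tote stood on the worktop. I aimed between the two, within the 4 mm of play.

**Other objects:** the image patches around the garlic, nectarine, tin and jar were unchanged. The patch at the black look-alike did change; I put this down to the arm or its shadow, since the gripper passed well above it, but I did not look again. I did not compare the bottle and mug before handing in.

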